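# Push the stray stock bin back into its row

### The arm

A 6-joint arm with a two-finger parallel gripper is mounted at the origin on the work surface. World frame = base frame: x ahead of the robot, y to its left, z up, the work surface at z = 0. Lengths are in m, angles in rad, forces in N, time in s.
With the tool pointing down it reaches from about 0.3 to 0.775 m from the base axis. Payload 14.6 kg.
Tool frame: the origin (TCP) lies on the front face of the gripper's body, between the roots of the fingers; the fingertips stand 97 mm ahead of it and the grasp point (between the pads) lies 78 mm ahead of it; z points along the fingers, x is the direction in which the jaws open and shut, and the axes are right-handed (so a half turn about z gives the same grasp; the last joint's range is limited). The gripper opens to 94 mm and grips with 3 to 60 N. Pads are 16 mm wide; open, the fingers measure 119 mm over their backs; the gripper's body (75 mm by 177 mm) begins 78 mm behind the grasp point.
Start: joints at [1.188, 0.3, 1.521, -0, 1.321, -0.067], TCP at [0.171, 0.523, 0.303] pointing down, gripper open.
Joint ranges: [-3.03, 3.03], [-0.79, 2.21], [0.23, 2.52], [-1.04, 4.18], [0, 3.07], [-2.55, 2.55]. Speed limits (rad/s): [2.22, 2.22, 2.57, 3.14, 3.14, 3.14].

### API

Orientations are given as [roll, pitch, yaw] about the fixed x, y, z axes, in that order (R = Rz(yaw) Ry(pitch) Rx(roll)).
In Python, from station import sensors, camera, ctrl gives the robot as it stands.
- The arm moves only by the tool move_arm, never from a script. Its argument "rows" is text: rows parted by semicolons, each of 6 numbers parted by spaces: the shift along the tool's x, y, z in mm, then the turn, a rotation vector about the tool's x, y, z in rad. In form: x y z wx wy wz; .... A call has 1 to 20 rows; each row shifts and turns the pose as measured when the row begins, along the tool's axes as they then stand; what a row does not reach is not made up. A row lasts 1/8 s, in which the tool goes at most 62.5 mm and 10.7 degrees, less where a joint would pass 70% of its speed; a pose out of reach is approached as far as the arm can. A call with a gripper value outside its range is refused whole. "grip" is the opening, from -1 (shut) to 1 (fully open), set as the call begins (left out, the last holds). The fingers move at their own pace and stop on an object; "newtons" is the grip in N (left out, the last holds). Time passes only in rows, so rows that do not move let the fingers close. It gives the time, the measured TCP pose, the force and the opening at its end, in the units of the state.
- sensors.get_obs(): the state, without advancing time (a new reading comes with each control period).
- camera(name): name is "scene" or "top"; returns a dict with "color" (420x560x3 uint8, blue, green, red), "z_map" (420x560 float32, m along the optical axis (not along the pixel's ray), 0 where there is no reading), "mtx" (3x3 intrinsics, pixels), "distortion" ([k1, k2, p1, p2, k3] as OpenCV has them; the pictures are not rectified), "position" and "attitude" of the camera in the world. Camera axes: x right, y down, z forward; pixel columns grow to the right and rows downward; lengths in m; the calibration is good to about 2 mm. A picture is of the moment at which its call begins.
- ctrl.hand_in(): hands the job in, once; it reports no verdict.
The state is a dict: "time_s": time; "qpos": joint angles; "joint_vel": joint speeds; "tau": joint torques, N m; "ee_pos": TCP position; "eef_rot": TCP orientation; "force": force on the tool from outside, world axes, zero at the start; "moment": the same for the moment, N m; "grip_width": finger opening in m.
Only numpy, scipy, OpenCV 4.12 (cv2) and the standard library are available. Lean on these libraries where they do the work, as an engineer would, in place of code of your own. Each camera call takes 0.05 s, during which the arm holds its last target.

### The job

The blue stock bin has been left standing crooked in front of the row. Without lifting it, push it steadily along the bench with your fingers into its own place in the row, the one with the blue-marked yellow label, until it stands square with its back wall against the steel angle. Leave the two red bins, the jar and the white coupling where they stand, and finish with your hand clear.

Things in the scene. Friction and masses are not known exactly. Their poses are not given: they have to be found in the camera images.
- blue_bin: Blue hopper-front plastic bin, loose, fittings fixed inside, 0.35 to 0.7 kg. 120 mm deep (x), 105 wide (y), 65 high, front wall 38 high; outer faces upright. Origin: centre of underside; +x to its back wall (face at x=+60 mm), -x to its low front (face at -60), side faces y=+-52.5. Starts wholly in front of the row, 140-180 mm short of its place, up to 30 mm off sideways, turned up to 0.3 rad.
- place_blue: The blue bin's place. Origin: point on the bench where the centre of its underside belongs; +x square to the steel angle and towards it (front face 60 mm ahead), y along the row, z up: the bin's axes when home. A flat yellow label (24 x 84 mm, blue patch) lies 78 mm in front (-x). It is the left, middle or right of three places 120 mm apart; about 15 mm is free beside a red bin.
- stop_bar: Grey slotted steel angle, 460 mm long, 40 mm high, bolted to the bench: the back stop of the row. Origin: middle of its length, at the foot of its upright front face; its x points away from the row, at right angles to that face, y along the bar.
- red_bin1: Red stock bin with brass fittings, same shape, size and axes as the blue one, 0.8 kg, loose, standing in the row about 2 mm off the steel angle. Not to be shifted.
- red_bin2: Red stock bin with bolts, otherwise as red_bin1. Not to be shifted.
- jar: Loose grey screw-top jar, 52 mm in diameter, 75 mm high, standing on the bench about 200 mm to the left or right of the blue bin. Origin: centre of its underside. Not to be shifted.
- coupling: Loose white plastic pipe coupling standing on end, 42 mm in diameter, 45 mm high, on the other side of the blue bin. Origin: centre of its underside. Not to be shifted.

How it is judged:
By the outcome, as a careful person would: the job done as asked, in the order asked, and still so for the second after the job is handed in, with the robot touching nothing.
It also fails if it takes over 56 s, if anything falls off the work surface, if the arm or the gripper's body presses on something with over 40 N, if the wrist force passes 120 N, or if a joint passes its speed limit or range.

## Working session

There is one attempt and no reset: what is moved stays moved. The work goes in short steps, Python scripts to look and compute and a tool call to move; the robot and the scene stay as the last step left them, time stands still between calls to the robot, and variables do not carry over. Pictures are saved under pics/ and viewed, and the job is handed in when it is done.

Besides the shell and the picture viewer there is one more tool, called as name(argument=value, ...) on one line, values as JSON. move_arm: Moves the arm, as the interface text tells. Its arguments: {"type":"object","properties":{"rows":{"type":"string"},"grip":{"type":"number"},"newtons":{"type":"number"}},"required":["rows"]}

```bash
ls; mkdir -p pics
python3 - <<'E'
from station import sensors,camera,ctrl
import cv2,numpy as np
o=sensors.get_obs();print({k:np.round(v,3).tolist() for k,v in o.items()})
for n in("scene","top"):
    c=camera(n);cv2.imwrite(f"pics/{n}0.png",c["color"]);np.savez(f"{n}0.npz",**{k:np.asarray(v) for k,v in c.items()})
    print(n,c["mtx"],c["distortion"],c["position"],c["attitude"])
E
```

```text
pics
{'time_s': 0.0, 'qpos': [1.188, 0.3, 1.522, 0.0, 1.321, -0.067], 'joint_vel': [-0.0, 0.001, -0.0, -0.0, -0.001, 0.001], 'tau': [0.001, -53.18, -35.272, 0.071, 0.024, -0.0], 'ee_pos': [0.171, 0.523, 0.302], 'eef_rot': [-3.142, 0.001, 1.255], 'force': [0.309, -0.003, 0.497], 'moment': [-0.001, -0.016, -0.033], 'grip_width': 0.094}
scene [[397.08395692   0.         280.99201988]
 [  0.         397.08395692 209.21772171]
 [  0.           0.           1.        ]] [-0.07842535  0.          0.          0.          0.        ] [ 1.15705003 -0.50782392  0.76118366] [-2.35789963 -0.01426194  0.85138372]
top [[517.87704535   0.         278.29216755]
 [  0.         517.87704535 205.94869601]
 [  0.           0.           1.        ]] [0.03827248 0.         0.         0.         0.        ] [ 0.43074406 -0.00629096  1.22377596] [-2.97716482 -0.01658011 -1.55018728]
```

View pics/scene0.png

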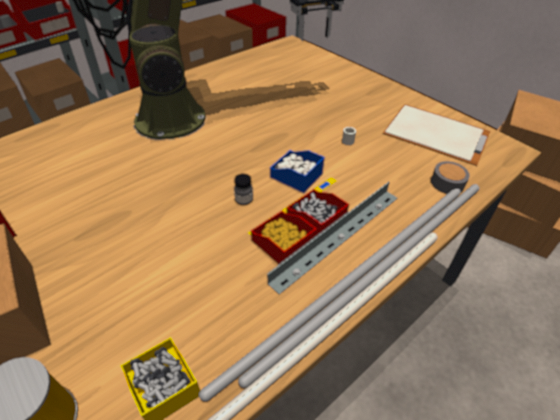

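View pics/top0.png

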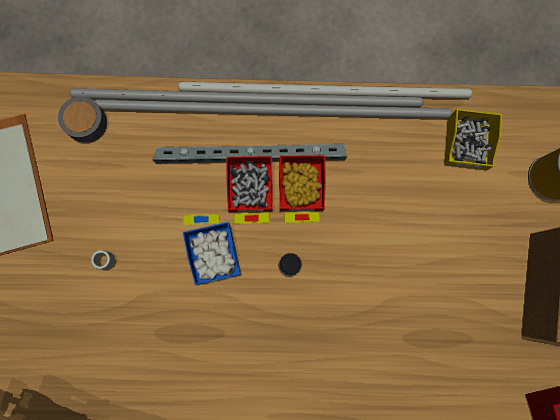

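The top view has +x up. The blue bin is near (212,253), with its blue-marked label at (201,219). So its place is the left one, and the red bins stand at (250,184) and (302,182). The coupling is at (103,260), the jar at (290,265) and the angle runs along row ~153.

```bash
cat > h.py <<'E'
import cv2,numpy as np
from scipy.spatial.transform import Rotation as Ro
def load(n): 
    d=np.load(n); return {k:d[k] for k in d}
def grab(name,tag):
    from station import camera
    c=camera(name);cv2.imwrite(f"pics/{name}{tag}.png",c["color"]);return c
def rays(c,uv):
    p=cv2.undistortPoints(np.asarray(uv,float).reshape(-1,1,2),c["mtx"],c["distortion"]).reshape(-1,2)
    R=Ro.from_euler('xyz',c["attitude"]).as_matrix()
    return np.c_[p,np.ones(len(p))],R
def plane(c,uv,z):
    d,R=rays(c,uv);w=d@R.T;t=(z-c["position"][2])/w[:,2];return c["position"]+w*t[:,None]
def cloud(c,mask):
    v,u=np.nonzero(mask);d,R=rays(c,np.c_[u,v]);z=c["z_map"][v,u]
    return c["position"]+(d*z[:,None])@R.T,np.c_[u,v]
def hsv(c): return cv2.cvtColor(c["color"],cv2.COLOR_BGR2HSV)
def masks(c):
    H=hsv(c)
    return dict(blue=cv2.inRange(H,(105,120,40),(130,255,255)),red1=cv2.inRange(H,(0,170,60),(5,255,255))|cv2.inRange(H,(172,170,60),(180,255,255)),
      yel=cv2.inRange(H,(24,150,120),(34,255,255)))
E
python3 - <<'E'
from h import *
for n in("top","scene"):
    c=load(n+"0.npz");print(n)
    for k,m in masks(c).items():
        nn,l,s,ce=cv2.connectedComponentsWithStats(m)
        for i in range(1,nn):
            if s[i,4]<25: continue
            P,uv=cloud(c,l==i);print(k,s[i].tolist(),ce[i].round(1),'min',P.min(0).round(3),'max',P.max(0).round(3))
E
```

```text
top
blue [194, 216, 14, 7, 82] [200.6 218.6] min [ 0.431 -0.006 -0.006] max [0.606 0.178 1.224]
blue [183, 222, 58, 63, 861] [211.1 250.9] min [ 0.431 -0.006 -0.004] max [0.584 0.191 1.224]
red1 [279, 155, 47, 54, 556] [300.2 189.1] min [ 0.431 -0.134 -0.005] max [ 0.75  -0.006  1.224]
red1 [226, 156, 47, 55, 663] [251.1 187.6] min [ 0.431 -0.007 -0.005] max [0.741 0.107 1.224]
red1 [229, 163, 12, 6, 46] [235.2 165.4] min [ 0.718  0.072 -0.002] max [0.737 0.098 0.031]
red1 [309, 162, 13, 22, 107] [317.7 169.4] min [ 0.693 -0.124 -0.002] max [ 0.745 -0.094  0.036]
red1 [245, 215, 13, 6, 69] [251.3 217.8] min [ 0.598  0.028 -0.006] max [0.611 0.057 0.005]
red1 [295, 215, 14, 5, 67] [301.2 217. ] min [ 0.431 -0.094 -0.004] max [ 0.614 -0.006  1.224]
red1 [553, 403, 7, 17, 64] [556.  410.1] min [ 0.188 -0.625  0.058] max [ 0.223 -0.585  0.117]
yel [452, 109, 50, 38, 149] [478.  121.9] min [ 0.431 -0.563 -0.004] max [ 0.887 -0.006  1.224]
yel [449, 145, 48, 22, 121] [471.1 159. ] min [ 0.735 -0.545 -0.004] max [ 0.78  -0.424  0.051]
yel [234, 212, 36, 12, 282] [251.1 217.8] min [ 0.431 -0
[... 840 characters left out ...]
   0.12  -0.223] max [-0.894  0.129 -0.107]
red1 [252, 191, 96, 72, 1585] [299.  226.5] min [ 0.62  -0.508  0.006] max [1.157 0.1   0.761]
red1 [296, 192, 15, 12, 28] [304.4 197.5] min [0.619 0.026 0.013] max [0.624 0.079 0.037]
red1 [0, 213, 15, 23, 78] [  5.7 224.3] min [ 0.217 -0.602  0.004] max [ 0.225 -0.589  0.086]
yel [327, 178, 9, 6, 37] [331.1 180.4] min [ 0.588  0.18  -0.004] max [0.61  0.204 0.002]
yel [133, 337, 41, 23, 106] [154.7 347.3] min [ 0.718 -0.508 -0.001] max [ 1.157 -0.423  0.761]
yel [129, 346, 68, 70, 643] [163.2 385.5] min [ 0.746 -0.539 -0.001] max [ 1.157 -0.425  0.761]
yel [121, 360, 13, 27, 122] [128.3 372.7] min [ 0.714 -0.528 -0.001] max [ 1.157 -0.507  0.761]
```

Run:
```python
from h import *
c=load("top0.npz")
L=[]
m=masks(c);Y=m["yel"]|m["red1"]|m["blue"]
nn,l,s,ce=cv2.connectedComponentsWithStats(m["yel"])
for u in (251,301,200):
    for i in range(1,nn):
        if abs(ce[i][0]-u)<4 and abs(ce[i][1]-217)<5:
            cn=max(cv2.findContours((l==i).astype('u1'),0,1)[0],key=len)
            h=cv2.convexHull(cn);r=cv2.minAreaRect(plane(c,h.reshape(-1,2),0.0)[:,:2].astype('f4'))
            L.append(r[0]);print(u,np.round(r[0],4),np.round(r[1],4),round(r[2],2))
L=np.array(L);print('row dir',[np.degrees(np.arctan2(-(a-b)[0],(a-b)[1])) for a,b in ((L[2],L[0]),(L[0],L[1]),(L[2],L[1]))])
# bin rim points
for k,(u0,v0,u1,v1) in dict(blue=(180,221,245,287),redm=(224,153,276,212),redr=(277,153,328,212),bar=(150,140,350,166),jar=(270,245,310,285),coup=(85,245,125,275)).items():
    b=np.zeros(c["z_map"].shape,bool);b[v0:v1,u0:u1]=1;b&=c["z_map"]>0.3
    P,uv=cloud(c,b)
    for lo,hi in ((.055,.08),(.03,.05)):
        q=(P[:,2]>lo)&(P[:,2]<hi)
        if q.sum()>10:
            r=cv2.minAreaRect(P[q][:,:2].astype('f4'));print(k,lo,q.sum(),np.round(r[0],4),np.round(r[1],4),round(r[2],2),P[q].min(0).round(3),P[q].max(0).round(3))
a=cv2.resize(c["color"][135:290,150:350],None,fx=4,fy=4,interpolation=cv2.INTER_CUBIC);cv2.imwrite("pics/crop0.png",a[:600,:800])
s=load("scene0.npz");cv2.imwrite("pics/crops0.png",cv2.resize(s["color"][120:290,220:400],None,fx=3.5,fy=3.5,interpolation=cv2.INTER_CUBIC))
```

```text
251 [0.604  0.0408] [0.026  0.0839] 3.26
301 [ 0.6088 -0.0785] [0.0241 0.0839] 1.33
200 [0.5985 0.1619] [0.024  0.0833] 1.31
row dir [np.float64(2.6118765207614234), np.float64(2.298525652565234), np.float64(2.456470034670581)]
blue 0.055 198 [0.5379 0.133 ] [0.0764 0.1056] 13.66 [0.489 0.073 0.055] [0.586 0.191 0.071]
blue 0.03 1676 [0.5138 0.127 ] [0.1205 0.1056] 13.95 [0.445 0.064 0.03 ] [0.585 0.19  0.05 ]
redm 0.055 173 [0.7018 0.0471] [0.0777 0.1043] 3.2 [ 0.664 -0.006  0.055] [0.743 0.101 0.07 ]
redm 0.03 1264 [0.6831 0.0454] [0.1278 0.1206] 2.93 [ 0.618 -0.012  0.03 ] [0.75  0.109 0.05 ]
redr 0.055 180 [ 0.7059 -0.0756] [0.0789 0.1051] 2.36 [ 0.664 -0.128  0.055] [ 0.746 -0.023  0.071]
redr 0.03 1438 [ 0.6879 -0.0783] [0.1277 0.1183] 2.68 [ 0.624 -0.135  0.03 ] [ 0.754 -0.016  0.05 ]
bar 0.055 238 [ 0.7314 -0.013 ] [0.0255 0.2283] 1.31 [ 0.716 -0.127  0.055] [0.746 0.101 0.071]
bar 0.03 575 [0.7329 0.0476] [0.0293 0.4605] 2.6 [ 0.721 -0.182  0.03 ] [0.757 0.278 0.05 ]
jar 0.055 341 [ 0.4949 -0.0511] [0.0444 0.0423] 1.15 [ 0.473 -0.072  0.061] [ 0.517 -0.03   0.079]
jar 0.03 72 [ 0.4914 -0.0493] [0.052 0.043] 63.91 [ 0.47  -0.077  0.03 ] [ 0.519 -0.026  0.049]
coup 0.03 178 [0.4956 0.3763] [0.0383 0.0421] 0.5 [0.476 0.355 0.03 ] [0.515 0.397 0.049]
```

View pics/crop0.png

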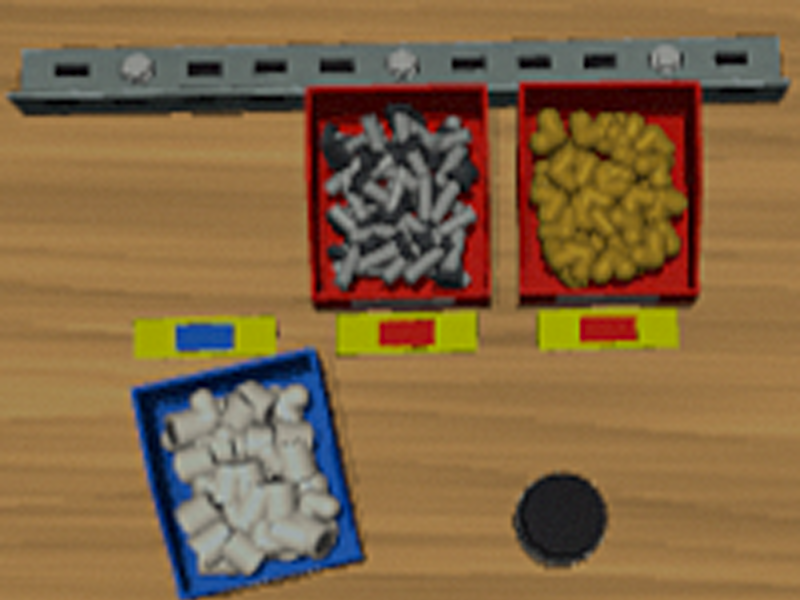

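View pics/crops0.png

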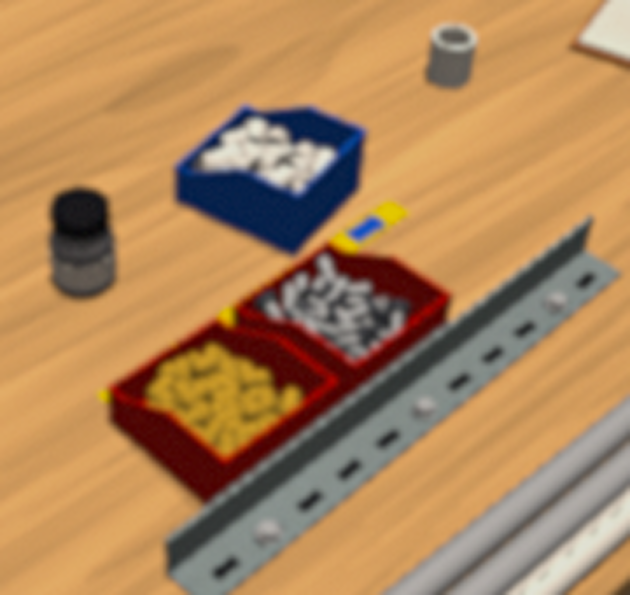

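Measured so far:
- The row is turned 2.5°, and the place is at about (0.676, 0.165).
- The blue bin is at about (0.515, 0.1275), turned 13.8°. That is 162 mm short and 30 mm to the right, which fits the stated ranges.

I'll push its front face with both fingertips along a shallow curve. First I'll move in behind it.

move_arm(rows="-26.5 30.9 5 0 0 0;-26.5 30.9 5 0 0 0;-26.5 30.9 5 0 0 0;-26.5 30.9 5 0 0 0;-26.5 30.9 5 0 0 0;-26.5 30.9 5 0 0 0;-26.5 30.9 5 0 0 0;-26.5 30.9 5 0 0 0;-26.5 30.9 5 0 0 0;-26.5 30.9 5 0 0 0;-26.5 30.9 5 0 0 0;-26.5 30.9 5 0 0 0;0 0 0 0 0 -0.139;0 0 0 0 0 -0.139;0 0 0 0 0 -0.139;0 0 0 0 0 -0.139;0 0 0 0 0 0", grip=0.4)

```text
time_s: 2.22
ee_pos: [0.4304, 0.09, 0.2371]
eef_rot: [-3.135, 0.002, 1.826]
force: [-0.5, -0.4, 0.4]
grip_width: 0.0658
```

```bash
cat > go.py <<'E'
import sys,numpy as np
from scipy.spatial.transform import Rotation as Ro
from station import sensors
O=np.array([.6764,.165]);psi=np.radians(2.5)
def to(p,yaw):
    o=sensors.get_obs();R=Ro.from_euler('xyz',o["eef_rot"]);T=Ro.from_euler('xyz',[np.pi,0,yaw])
    print('t',o["time_s"],'pos',np.round(o["ee_pos"],4),'rot',np.round(o["eef_rot"],3),'F',np.round(o["force"],1),'w',o["grip_width"])
    print('shift mm',(R.inv().apply(np.array(p)-o["ee_pos"])*1e3).round(1),'turn',(R.inv()*T).as_rotvec().round(3))
E
python3 -c "
from go import *
to([.425,.105,.111],1.811)"
```

```text
t 2.225 pos [0.4304 0.09   0.2371] rot [-3.135e+00  2.000e-03  1.826e+00] F [-0.5 -0.4  0.4] w 0.06579210524278921
shift mm [ 16.2  -0.6 126.1] turn [-0.007  0.002  0.015]
```

move_arm(rows="4 0 16 -0.007 0.002 0.015;4 0 16 0 0 0;4 0 16 0 0 0;4 0 16 0 0 0;0 0 16 0 0 0;0 0 16 0 0 0;0 0 14 0 0 0;0 0 8 0 0 0;0 0 0 0 0 0")

```text
time_s: 3.35
ee_pos: [0.4263, 0.1061, 0.115]
eef_rot: [-3.142, 0.0, 1.782]
force: [0.5, -0.4, -0.1]
grip_width: 0.0656
```

```bash
python3 -c "
from go import *
to([.425,.105,.111],1.811)
from h import *
c=grab('scene','1');cv2.imwrite('pics/s1.png',cv2.resize(c['color'][80:280,180:400],None,fx=3,fy=3))"
```

```text
t 3.35 pos [0.4263 0.1061 0.115 ] rot [-3.142  0.     1.782] F [ 0.5 -0.4 -0.1] w 0.06562672475342803
shift mm [-0.8 -1.5  4. ] turn [-0.     0.    -0.029]
```

View pics/s1.png

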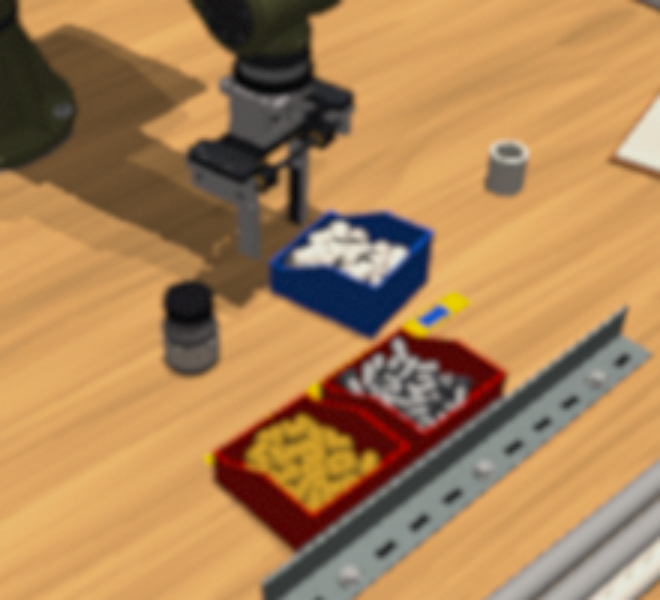

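The fingers stand behind the low front wall, at crop (250,240) and (298,200), clear of everything. Next I'll close up on the wall.

move_arm(rows="-0.8 5 3 0 0 -0.029;0 5 0 0 0 0;0 5 0 0 0 0;0 4 0 0 0 0;0 3 0 0 0 0;0 0 0 0 0 0")

```text
time_s: 4.15
ee_pos: [0.4494, 0.1107, 0.1132]
eef_rot: [-3.141, 0.0, 1.813]
force: [-0.0, -0.2, 0.5]
grip_width: 0.066
```

```bash
cat >> go.py <<'E'
def binpose(tag):
    from h import grab,cloud,cv2
    c=grab('top',tag);b=np.zeros(c["z_map"].shape,bool)
    H=cv2.cvtColor(c["color"],cv2.COLOR_BGR2HSV);m=cv2.inRange(H,(105,120,40),(130,255,255))>0
    m&=c["z_map"]>.3;P,uv=cloud(c,m)
    q=(P[:,2]>.02)&(P[:,2]<.08)&(P[:,1]>.03)&(P[:,1]<.3);r=cv2.minAreaRect(P[q][:,:2].astype('f4'));print('all blue',np.round(r[0],4),np.round(r[1],4),round(r[2],2))
    q&=(P[:,2]>.055)
    r=cv2.minAreaRect(P[q][:,:2].astype('f4'));print('rim',np.round(r[0],4),np.round(r[1],4),round(r[2],2))
    if r[2]<45:
        a=np.radians(r[2]);d=r[1][0]
    else:
        a=np.radians(r[2]-90);d=r[1][1]
    ctr=np.array(r[0])+(d/2-.060)*np.array([np.cos(a),np.sin(a)])
    e=ctr-O;print('bin ctr',ctr.round(4),'row frame mm',np.round([1e3*(e[0]*np.cos(psi)+e[1]*np.sin(psi)),1e3*(-e[0]*np.sin(psi)+e[1]*np.cos(psi))],1),'th deg',round(np.degrees(a-psi),2))
def tcp():
    o=sensors.get_obs();e=o["ee_pos"][:2]-O
    print('t',o["time_s"],'tcp row mm',np.round([1e3*(e[0]*np.cos(psi)+e[1]*np.sin(psi)),1e3*(-e[0]*np.sin(psi)+e[1]*np.cos(psi))],1),'th deg',np.degrees(o["eef_rot"][2]-np.pi/2-psi).round(2),'z',o["ee_pos"][2],'F',np.round(o["force"],1))
E
python3 -c "
from go import *
tcp();binpose('2')"
```

```text
t 4.15 tcp row mm [-229.1  -44.3] th deg 11.39 z 0.11319241346350653 F [-0.  -0.2  0.5]
all blue [0.5327 0.1312] [0.0864 0.1048] 13.52
rim [0.5406 0.1331] [0.0703 0.1054] 12.9
bin ctr [0.5164 0.1276] row frame mm [-161.5  -30.4] th deg 10.4
```

move_arm(rows="0 3 0 0 0 0;-0.9 5 0 0 0 -0.014;-0.9 5 0 0 0 -0.014;-0.9 5 0 0 0 -0.014;-0.9 5 0 0 0 -0.014;-0.9 5 0 0 0 -0.014;-0.9 5 0 0 0 -0.014")

```text
time_s: 5.08
ee_pos: [0.4768, 0.1129, 0.1127]
eef_rot: [-3.118, -0.002, 1.9]
force: [-11.8, -3.0, 11.7]
grip_width: 0.0655
```

```bash
python3 -c "
from go import *
tcp();binpose('3')"
```

```text
t 5.075 tcp row mm [-201.7  -43.3] th deg 16.34 z 0.11265665759722442 F [-11.8  -3.   11.7]
all blue [0.5688 0.1446] [0.0609 0.1058] 17.42
rim [0.5688 0.1446] [0.0609 0.1058] 17.42
bin ctr [0.5406 0.1357] row frame mm [-136.9  -23.3] th deg 14.92
```

move_arm(rows="0 0 0 0 0 0")

```text
time_s: 5.25
ee_pos: [0.4773, 0.1129, 0.1126]
eef_rot: [-3.118, -0.002, 1.9]
force: [-1.5, -0.6, 0.6]
grip_width: 0.0657
```

```bash
python3 -c "
from go import *
tcp();to([.4768,.1129,.112],1.9)
from h import *
c=grab('scene','3');cv2.imwrite('pics/s3.png',cv2.resize(c['color'][80:280,180:400],None,fx=3,fy=3))
c=grab('top','3b');cv2.imwrite('pics/t3.png',cv2.resize(c['color'][135:290,150:350],None,fx=3.8,fy=3.8))"
```

```text
t 5.25 tcp row mm [-201.2  -43.3] th deg 16.38 z 0.11262788836172466 F [-1.5 -0.6  0.6]
t 5.25 pos [0.4773 0.1129 0.1126] rot [-3.118e+00 -2.000e-03  1.900e+00] F [-1.5 -0.6  0.6] w 0.06569907170712873
shift mm [ 0.1 -0.5  0.6] turn [-0.023 -0.002  0.   ]
```

View pics/s3.png

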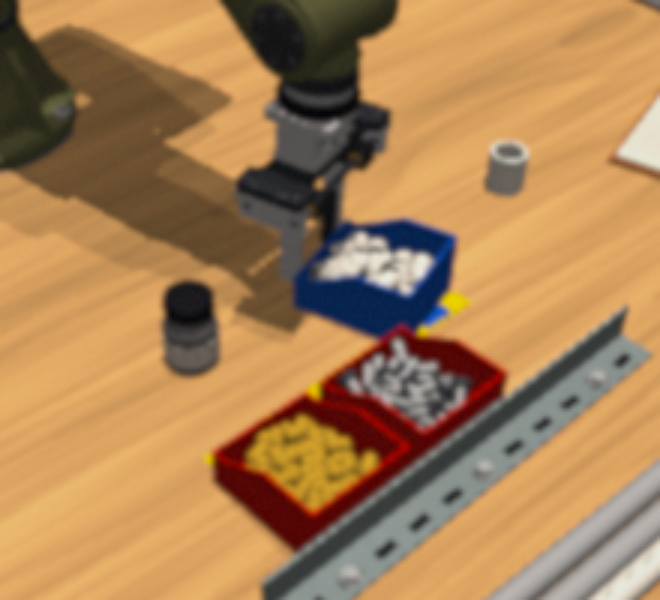

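View pics/t3.png

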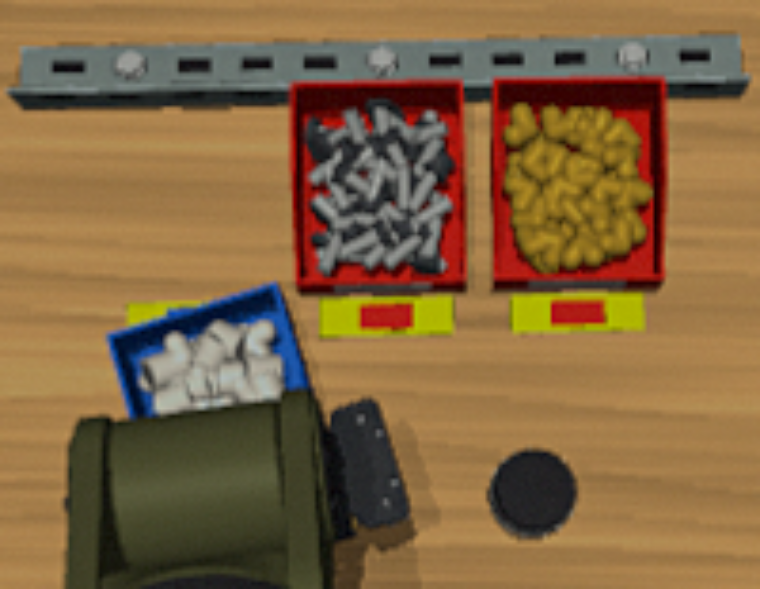

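The bin follows the fingers: its back right corner (crop 278,287) is clear to the left of the red bin (295,285). I'll continue straight along its heading.

move_arm(rows="0 4 0 -0.008 0 0;0 5 0 -0.008 0 0;0 5 0 -0.008 0 0;0 5 0 0 0 0;0 5 0 0 0 0;0 5 0 0 0 0;0 5 0 0 0 0;0 0 0 0 0 0")

```text
time_s: 6.35
ee_pos: [0.5049, 0.1227, 0.1125]
eef_rot: [-3.124, -0.003, 1.9]
force: [0.5, -0.5, -0.3]
grip_width: 0.0662
```

```bash
python3 -c "
from go import *
tcp();binpose('4');to([.4768,.1129,.112],1.9)
from h import *
c=grab('top','4b');cv2.imwrite('pics/t4.png',cv2.resize(c['color'][135:290,150:350],None,fx=3.8,fy=3.8))"
```

```text
t 6.35 tcp row mm [-173.2  -34.8] th deg 16.38 z 0.11248005214117532 F [ 0.5 -0.5 -0.3]
all blue [0.5978 0.1547] [0.059  0.1045] 18.6
rim [0.5978 0.1547] [0.059  0.1045] 18.6
bin ctr [0.5689 0.145 ] row frame mm [-108.3  -15.3] th deg 16.1
t 6.4 pos [0.5048 0.1227 0.1125] rot [-3.125e+00 -3.000e-03  1.900e+00] F [ 0.1 -0.5  1. ] w 0.06589879875274895
shift mm [ -0.2 -29.7   1. ] turn [-0.017 -0.003  0.   ]
```

View pics/t4.png

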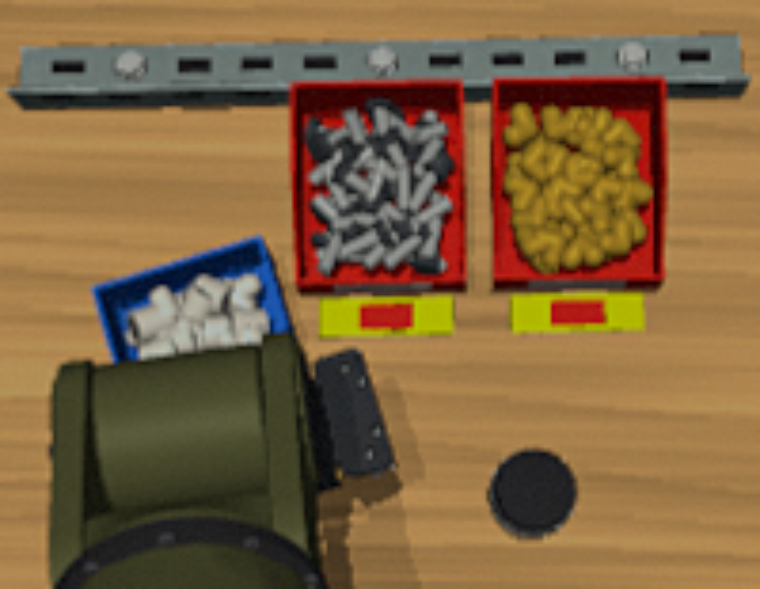

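Clear of the red bin. I'll go a little further straight, then start turning square.

move_arm(rows="0 5 0 -0.005 0 0;0 5 0 -0.005 0 0;0 5 0 0 0 0;0 5 0 0 0 0;0 5 0 0 0 0;1.6 5 0 0 0 0.023;1.6 5 0 0 0 0.023;1.6 5 0 0 0 0.023;1.6 5 0 0 0 0.023;1.6 5 0 0 0 0.023;1.6 5 0 0 0 0.023;0 0 0 0 0 0")

```text
time_s: 7.95
ee_pos: [0.5479, 0.1467, 0.1123]
eef_rot: [-3.106, -0.001, 1.759]
force: [0.1, -0.5, 0.1]
grip_width: 0.0661
```

```bash
python3 -c "
from go import *
tcp();binpose('5');to([.4768,.1129,.112],1.9)
from h import *
c=grab('top','5b');cv2.imwrite('pics/t5.png',cv2.resize(c['color'][135:290,150:350],None,fx=3.8,fy=3.8))"
```

```text
t 7.95 tcp row mm [-129.2  -12.6] th deg 8.29 z 0.11229594327665299 F [ 0.1 -0.5  0.1]
all blue [0.6338 0.163 ] [0.0789 0.1056] 10.34
rim [0.6358 0.1636] [0.0749 0.1056] 9.87
bin ctr [0.6135 0.1597] row frame mm [-63.   -2.5] th deg 7.37
t 8.0 pos [0.5479 0.1467 0.1123] rot [-3.106e+00 -1.000e-03  1.759e+00] F [0.  0.4 0.9] w 0.06585858411807013
shift mm [-19.9 -76.1   3. ] turn [-0.035 -0.003 -0.141]
```

View pics/t5.png

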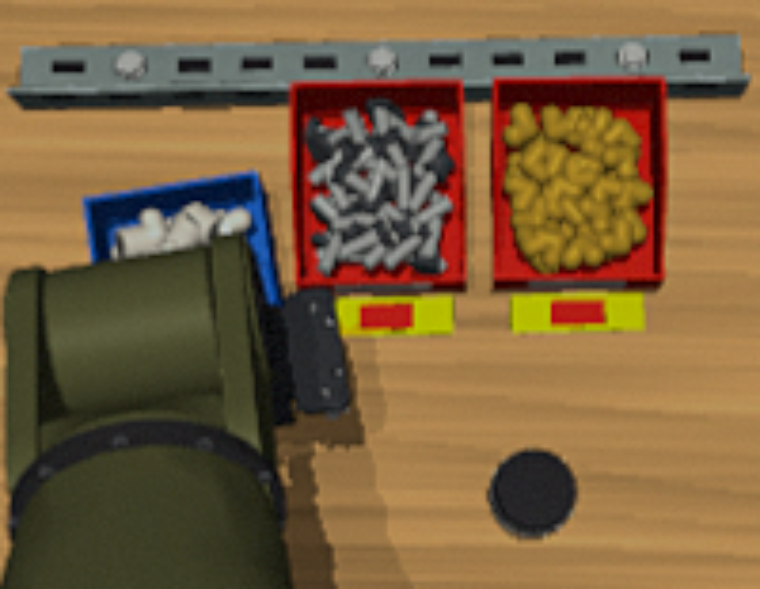

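On track: 63 mm to go, 2.5 mm off sideways and still turned about 8°. I'll finish the turn and take out the small tilt of the hand.

move_arm(rows="1.6 4 0 -0.007 0 0.024;1.6 4 0 -0.007 0 0.024;1.6 4 0 -0.007 0 0.024;1.6 4 0 -0.007 0 0.024;1.6 4 0 -0.007 0 0.024;1.6 4 0 -0.007 0 0.024;0 0 0 0 0 0")

```text
time_s: 8.93
ee_pos: [0.567, 0.1597, 0.1118]
eef_rot: [-3.136, 0.002, 1.61]
force: [-0.1, -1.0, 0.2]
grip_width: 0.0654
```

```bash
python3 -c "
from go import *
tcp();binpose('6');to([.4768,.1129,.112],np.pi/2+psi)
from h import *
c=grab('top','6b');cv2.imwrite('pics/t6.png',cv2.resize(c['color'][135:290,150:350],None,fx=3.8,fy=3.8))"
```

```text
t 8.925 tcp row mm [-109.5   -0.5] th deg -0.27 z 0.11180748307100323 F [-0.1 -1.   0.2]
all blue [0.6543 0.1625] [0.0816 0.1043] 2.09
rim [0.6621 0.1634] [0.0657 0.1034] 1.79
bin ctr [0.6349 0.1625] row frame mm [-41.5  -0.6] th deg -0.71
t 8.975 pos [0.567  0.1596 0.1118] rot [-3.136e+00  2.000e-03  1.610e+00] F [-1.  -0.   0.5] w 0.06600862067584291
shift mm [-43.1 -92.    0.4] turn [-0.005  0.002 -0.004]
```

View pics/t6.png

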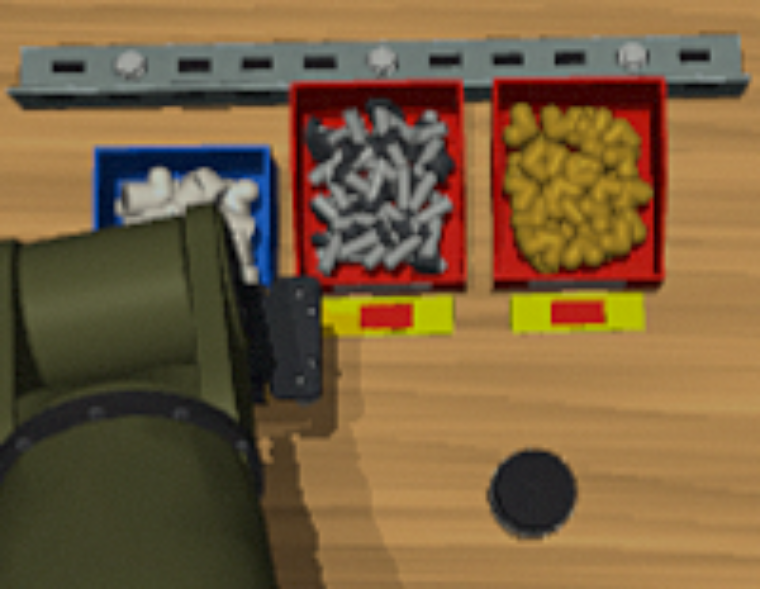

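Square now, with 41 mm to go straight.

move_arm(rows="0 4.5 0 -0.003 0 -0.004;0 4.5 0 -0.002 0 0;0 4.5 0 -0.002 0 0;0 4.5 0 -0.002 0 0;0 4.5 0 -0.002 0 0;0 4.5 0 -0.002 0 0;0 4.5 0 -0.002 0 0;0 0 0 0 0 0")

```text
time_s: 10.02
ee_pos: [0.5952, 0.1608, 0.1117]
eef_rot: [-3.137, 0.003, 1.616]
force: [0.4, -0.6, -0.4]
grip_width: 0.066
```

```bash
python3 -c "
from go import *
tcp();binpose('7');to([.4768,.1129,.112],np.pi/2+psi)"
```

```text
t 10.025 tcp row mm [-81.3  -0.6] th deg 0.07 z 0.11171707905076517 F [ 0.4 -0.6 -0.4]
all blue [0.6892 0.1642] [0.0938 0.1037] 3.48
rim [0.6901 0.1648] [0.0694 0.1043] 1.35
bin ctr [0.6648 0.1642] row frame mm [-11.6  -0.3] th deg -1.15
t 10.075 pos [0.5952 0.1608 0.1117] rot [-3.137e+00  3.000e-03  1.616e+00] F [-0.1 -0.1  0.3] w 0.06568776897172675
shift mm [ -42.5 -120.4    0.4] turn [-0.005  0.003  0.001]
```

move_arm(rows="0 3.5 0 -0.002 0 0;0 3.5 0 -0.002 0 0;0 2.5 0 -0.002 0 0")

```text
time_s: 10.45
ee_pos: [0.6031, 0.1613, 0.1117]
eef_rot: [-3.137, 0.003, 1.616]
force: [-9.3, -1.1, 6.3]
grip_width: 0.0658
```

```bash
python3 -c "
from go import *
tcp();binpose('8')"
```

```text
t 10.45 tcp row mm [-73.4  -0.5] th deg 0.09 z 0.11167431297310883 F [-9.3 -1.1  6.3]
all blue [0.6942 0.1699] [0.1162 0.0818] 89.79
rim [0.6974 0.1649] [0.0719 0.1034] 2.3
bin ctr [0.6734 0.1639] row frame mm [-3. -1.] th deg -0.2
```

move_arm(rows="0 2 0 -0.001 0 0;0 2 0 -0.001 0 0")

```text
time_s: 10.75
ee_pos: [0.6062, 0.1615, 0.1117]
eef_rot: [-3.135, 0.003, 1.616]
force: [-8.5, -0.7, 5.8]
grip_width: 0.066
```

move_arm(rows="0 2 0 0 0 0")

```text
time_s: 10.88
ee_pos: [0.6077, 0.1616, 0.1117]
eef_rot: [-3.133, 0.003, 1.616]
force: [-8.5, -1.2, 5.5]
grip_width: 0.0657
```

move_arm(rows="0 2 0 0 0 0")

```text
time_s: 11.0
ee_pos: [0.6086, 0.1616, 0.1117]
eef_rot: [-3.129, 0.004, 1.617]
force: [-19.1, -1.9, 13.8]
grip_width: 0.0661
```

The force has jumped from 8.5 N to 19 N, so the bin is at the angle. One more small push to seat it.

move_arm(rows="0 1.5 0 0 0 0")

```text
time_s: 11.12
ee_pos: [0.6089, 0.1617, 0.1117]
eef_rot: [-3.125, 0.004, 1.617]
force: [-16.2, -2.1, 11.4]
grip_width: 0.0659
```

```bash
python3 -c "
from go import *
tcp();binpose('9')"
```

```text
t 11.125 tcp row mm [-67.5  -0.4] th deg 0.13 z 0.11168700409137333 F [-16.2  -2.1  11.4]
all blue [0.6992 0.1711] [0.118  0.0785] 89.53
rim [0.701  0.1652] [0.0722 0.1043] 1.18
bin ctr [0.6771 0.1647] row frame mm [ 0.7 -0.3] th deg -1.32
```

move_arm(rows="0 2.5 0 0 0 0;0 2 0 0 0 0")

```text
time_s: 11.42
ee_pos: [0.61, 0.1618, 0.1118]
eef_rot: [-3.112, 0.005, 1.617]
force: [-18.7, -1.3, 12.7]
grip_width: 0.0658
```

The fingertips are stalled, as the hand only tilts now, so the bin is seated. I'll back off and go up.

move_arm(rows="0 -3 0 0 0 0;0 -8 0 0 0 0;0 -15 0 0 0 0;0 -20 0 0 0 0;0 -20 0 0 0 0;0 -10 -10 -0.02 0 0;0 -10 -20 0 0 0;0 -10 -25 0 0 0;0 -20 -30 0 0 0;0 -20 -30 0 0 0;0 -20 -30 0 0 0;0 -30 -20 0 0 0;0 -30 -10 0 0 0;0 -10 0 0 0 0;0 0 0 0 0 0")

```text
time_s: 13.3
ee_pos: [0.3754, 0.151, 0.2942]
eef_rot: [3.141, 0.004, 1.617]
force: [1.3, 0.5, -0.8]
grip_width: 0.0655
```

```bash
python3 -c "
from go import *
tcp();binpose('10')
from h import *
c=grab('top','10b');cv2.imwrite('pics/t10.png',cv2.resize(c['color'][135:290,150:350],None,fx=3.8,fy=3.8))
c2=grab('scene','10');cv2.imwrite('pics/s10.png',cv2.resize(c2['color'][120:290,220:400],None,fx=3.4,fy=3.4))
for k,(u0,v0,u1,v1) in dict(redm=(224,153,276,212),redr=(277,153,328,212),bar=(150,140,350,166),jar=(270,245,310,285),coup=(85,245,125,275)).items():
    b=np.zeros(c['z_map'].shape,bool);b[v0:v1,u0:u1]=1;b&=c['z_map']>0.3
    P,uv=cloud(c,b)
    for lo,hi in ((.055,.08),(.03,.05)):
        q=(P[:,2]>lo)&(P[:,2]<hi)
        if q.sum()>10:
            r=cv2.minAreaRect(P[q][:,:2].astype('f4'));print(k,lo,q.sum(),np.round(r[0],4),np.round(r[1],4),round(r[2],2))
"
```

```text
t 13.3 tcp row mm [-301.3   -0.9] th deg 0.14 z 0.29415120154550284 F [ 1.3  0.5 -0.8]
all blue [0.679  0.1701] [0.1248 0.1156] 2.46
rim [0.7009 0.1652] [0.0715 0.1039] 2.07
bin ctr [0.6766 0.1644] row frame mm [ 0.2 -0.7] th deg -0.43
redm 0.055 170 [0.6997 0.0472] [0.081  0.1048] 2.76
redm 0.03 1251 [0.6831 0.0456] [0.1273 0.1206] 2.74
redr 0.055 178 [ 0.7067 -0.0758] [0.0772 0.1047] 1.86
redr 0.03 1439 [ 0.6882 -0.0779] [0.1271 0.118 ] 2.37
bar 0.055 364 [0.7301 0.0454] [0.0257 0.3456] 1.33
bar 0.03 622 [0.7326 0.0477] [0.0296 0.4607] 2.51
jar 0.055 343 [ 0.4949 -0.0511] [0.0442 0.0422] 0.85
jar 0.03 68 [ 0.4914 -0.0493] [0.052  0.0427] 64.11
coup 0.03 177 [0.4957 0.3759] [0.0383 0.0414] 1.14
```

View pics/t10.png

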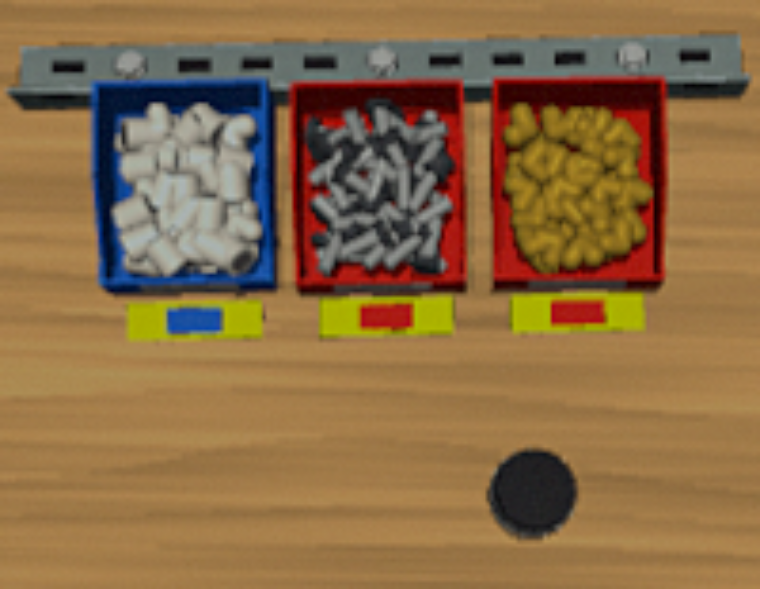

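View pics/s10.png

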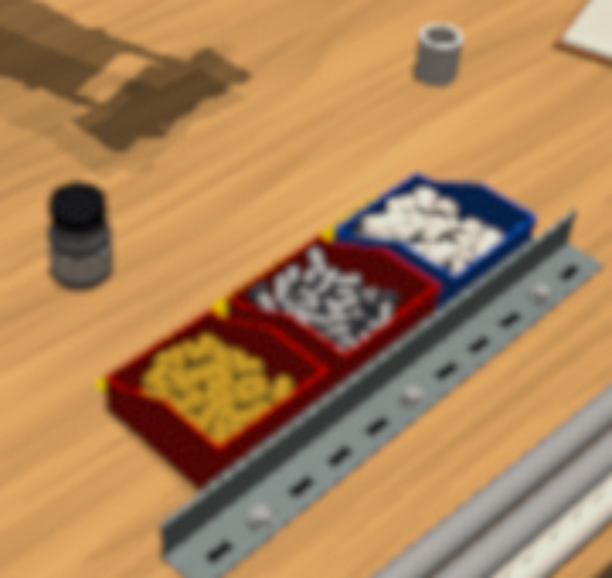

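The blue bin stands square above its label (crop 195,320), with its back edge at the angle. The red bins and the jar look unmoved, and the hand is clear.

```bash
python3 -c "
from station import ctrl
print(ctrl.hand_in())"
```

```text
the job is handed in; nothing more can be done
None
```

The blue bin is home in the left place, the one with the blue-marked label, with its back wall against the steel angle, and I have handed the job in. I pushed it there on the bench with two fingertips on its front wall, along a shallow curve. At the angle the push force rose from about 8.5 N to 19 N and the fingertips stalled. I then backed the hand off and raised it clear, finishing at about 13 s.

**Blue bin:** the last pictures put it within about 1 mm of its place. Its turn came out at −0.4°, which is within the scatter of that measurement (roughly ±1°; it read −1.3° while the hand hid part of the bin). I did not measure the gap to the angle on its own. That the bin is against it rests on the force rise, the stall and the pictures.

**Other items:** the red bins, jar and coupling measured where they were at the start. Most readings agreed within 1 mm. The middle red bin's rim read 2 mm different, but its whole outline agreed within 0.2 mm, so I take that as noise.

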